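# Lock a freezer rack with its rod

## Robot

A 6-joint arm with a two-finger parallel gripper is mounted at the origin on the work surface. World frame = base frame: x ahead of the robot, y to its left, z up, the work surface at z = 0. Lengths are in m, angles in rad, forces in N, time in s.
With the tool pointing down it reaches from about 0.3 to 0.875 m from the base axis. Payload 6.4 kg.
Tool frame: the origin (TCP) lies on the centre line of the jaws, within the pads' length; the fingertips stand 25 mm ahead of it and the grasp point (between the pads) lies 6 mm ahead of it (ctrl.tips_ahead is the z of the fingertips in the tool frame, in m); z points along the fingers, x is the direction in which the jaws open and shut, and the axes are right-handed (so a half turn about z gives the same grasp; the last joint's range is limited). The gripper opens to 85 mm and grips with 20 to 120 N. Pads are 22 mm wide; open, the fingers measure 114 mm over their backs; the gripper's body (76 mm by 85 mm) begins 54 mm behind the grasp point. The pads swing forward as they close: fully open they stand 13 mm farther back than shut.
Start: joints at [1.086, 0.181, 1.607, -0, 1.354, -0.206], TCP at [0.158, 0.553, 0.256] pointing down, gripper open.
Joint ranges: [-2.99, 2.99], [-0.89, 2.07], [0.3, 2.58], [-1.14, 4.28], [0, 2.63], [-3.12, 3.12]. Speed limits (rad/s): [2.57, 2.57, 3.01, 3.14, 3.14, 3.14].

## Interface

Orientations are given as a unit quaternion [w, x, y, z].
In Python, from bench import ctrl gives the robot as it stands.
- The arm moves only by the shell command python3 -m pendant 'ROWS'. ROWS is JSON, a list that holds one entry, the list of rows, each a list of 7 numbers: the shift along the tool's x, y, z in m, then the turn, a rotation vector about the tool's x, y, z in rad, then the closure, from -1 (fully open) to 1 (shut). A call has 1 to 10 rows; each row shifts and turns the commanded pose from where the row before left it, along the tool's axes as they then stand; what a row does not reach is not made up. A row lasts 1/10 s, in which the tool goes at most 50 mm and 8.59 degrees, less where a joint would pass 70% of its speed; a pose out of reach is approached as far as the arm can. A call with a gripper value outside its range is refused whole. The fingers move at their own pace and stop on an object; the grip force is fixed at half the most. Time passes only in rows, so rows that do not move let the fingers close. It gives the time, the measured TCP pose, the force and the opening at its end, in the units of the state.
- ctrl.get_obs(): the state, without advancing time (a new reading comes with each control period).
- ctrl.camera(name): name is "scene" or "side" or "wrist"; returns (picture, depth): 420x560x3 uint8, red, green, blue; 420x560 float32, m along the optical axis (not along the pixel's ray), 0 where there is no reading.
- ctrl.calibration(name): a dict with "fov_y" (degrees; the focal length in pixels is half the picture's height over the tangent of half this angle, whatever the lens; pixels are square), "cx", "cy" (the principal point, pixels), "camera_from_world" (4x4, takes a point from world to camera coordinates). Camera axes: x right, y down, z forward; pixel columns grow to the right and rows downward; lengths in m; the calibration is good to about 2 mm. A picture is of the moment at which its call begins: read the wrist's pose just before it. calibration takes no time and is no camera call; for the wrist camera it gives the pose at the moment of the call.
- ctrl.hand_in(): hands the job in, once; it reports no verdict.
The state is a dict: "time_s": time; "q": joint angles; "dq": joint speeds; "joint_efforts": joint torques, N m; "eef_pos": TCP position; "eef_rot": TCP orientation; "wrist_force": force on the tool from outside, world axes, zero at the start; "torque": the same for the moment, N m; "opening": opening from 0.0 (shut) to 1.0 (fully open).
Only numpy, scipy, OpenCV 4.12 (cv2) and the standard library are available. Lean on these libraries where they do the work, as an engineer would, in place of code of your own. Each camera call takes 0.05 s, during which the arm holds its last target.

## Task

Lock the steel freezer rack for storage: push the orange-lidded box that still stands out of its upper bay fully home, then take the red-handled locking rod out of the green tube rack and thread it down through all three ears on the rack's front until its collar sits on the top ear. The ears are slightly bent, so feel for each hole and ease the rod in gently, guided by hand all the way down and never forced or dropped; let go of it at the end and leave the other things on the bench where they are.

Things in the scene. Friction and masses are not known exactly. Their poses are not given: they have to be found in the camera images.
- freezer_rack: Fixed stainless rack, 140 deep (x) x 142 wide (y) x 140 mm high; carry handle on top, to 167 mm high, 25 mm behind the centre. Origin on the bench under its centre; its -x side is the open front, turned away from the robot. Shelves 4 mm thick, tops at 20, 80 and 140 mm, make two bays. A flat ear (30 wide, 4 mm thick, level with the shelf) sticks out 34 mm from the middle of each shelf's front edge.
- lock_top (a point): Where the top ear's hole ought to be: hole centre at the ear's upper face, 140 mm above the bench, 89 mm in front (-x) of the rack's centre, 19 mm in front of the shelf edge; axes as the rack's. Holes are 10.5 mm wide, straight through. The ears are bent: the real hole stands up to 2.5 mm off this point in x and up to 5 mm in y. An ear is spoilt if the rod bears on it with more than 40 N, shocks included.
- lock_mid (a point): The same for the middle ear (upper face 79 mm above the bench). Its real hole is up to 1 mm out of line with the top ear's real hole.
- lock_low (a point): The same for the low ear (upper face 20 mm above the bench). Its real hole is up to 1 mm out of line with the top ear's real hole. Right under it a sprung wire clip grips the rod and holds it: the last 12 mm of travel need a push of about 5 N.
- freezer_box: Loose white box with orange lid, 133 x 133 x 52 mm, 0.25 to 0.5 kg, in the upper bay (136 wide, 56 high). Origin: centre of its underside; front face 66.5 mm towards -x; axes as the rack's. It stands out 28 to 48 mm beyond home and blocks the rod's way under the top ear. Home, against the back stop, its origin is at x = -9.5 mm in the rack's frame and its front 6 mm proud of the shelf edge.
- locking_rod: Loose steel rod, 0.12 kg, parked nose down in the tube rack, nose 6 mm above the bench, upright. Origin at the nose, z up along the rod. Shank 8 mm in diameter; nose cut flat; collar (18 mm in diameter) 136 to 140 mm above the nose; red round grip (16 mm in diameter) 140 to 180 mm above the nose.
- rod_collar (a point): Centre of the underside of the rod's collar, 136 mm above the nose; when locked it rests on the top ear's upper face.
- tube_rack: Green micro-tube rack, fixed, 70 (x) x 154 (y) x 55 mm high, origin under its centre. The rod stands in its middle hole (12 mm, through two decks) and comes out straight up. Left or right of the freezer rack.
- tip_box: Bystander: loose white box of pipette tips, 83 x 122 x 64 mm high, origin under its centre. Leave it alone.
- media_bottle: Bystander: loose clear bottle with red cap, 68 mm in diameter, 150 mm high, origin under its centre. Leave it alone.
- pipette_controller: Bystander: loose white pistol-shaped pipette controller lying on the bench, about 165 x 90 x 28 mm, origin underneath. Leave it alone.

How it is judged:
On the way, in this order (a step that is already met when the one before it is completed fails the run):
1. the orange-lidded box is pushed home into the upper bay, within 4 mm of the back stop (x of freezer_box in the frame of freezer_rack above -0.0135 m), for 0.2 s.
2. the rod's nose is through the top and the middle ear, the box still home (x of freezer_box in the frame of freezer_rack above -0.0135 m and z of locking_rod in the frame of freezer_rack between 0.024 and 0.072 m and horizontal distance between locking_rod and lock_mid below 0.01 m and horizontal distance between rod_collar and lock_top below 0.014 m), for 0.1 s.
At the end, for the whole second after the job is handed in: The box is home (within 4 mm of the back stop) and the rod stands upright (within 5 degrees) through all three ears, its collar within 3 mm of the top ear's upper face, collar and nose within 10 mm of the listed top and low lock sites, both at rest and released (x of freezer_box in the frame of freezer_rack above -0.0135 m and z of rod_collar in the frame of freezer_rack below 0.143 m and horizontal distance between rod_collar and lock_top below 0.01 m and horizontal distance between locking_rod and lock_low below 0.01 m and angle between locking_rod's own z axis and vertical below 0.09 rad and linear speed of each of locking_rod, freezer_box below 0.02 m/s); the robot touches nothing.
It fails at once if the rod bears on the rack or its ears with more than 40 N (contact force between locking_rod and freezer_rack above 40 N).
It fails at once if the rod is dropped: it moves faster than 0.4 m/s while its nose is within the ears (horizontal distance between locking_rod and lock_top below 0.02 m and z of locking_rod in the frame of freezer_rack below 0.135 m and linear speed of locking_rod above 0.4 m/s).
It fails at once if a bystander (tip box, bottle, pipette controller) is moved by more than 15 mm (distance of any of tip_box, media_bottle, pipette_controller from where it was at the start of the episode above 0.015 m).
It also fails if it takes over 72 s, if anything falls off the work surface, if the arm or the gripper's body presses on something with over 40 N, if the wrist force passes 120 N, or if a joint passes its speed limit or range.

## Working session

There is one attempt and no reset: what is moved stays moved. The work goes in short steps, Python scripts to look and compute and a shell command to move; the robot and the scene stay as the last step left them, time stands still between calls to the robot, and variables do not carry over. Pictures are saved under pics/ and viewed, and the job is handed in when it is done.

```bash
ls; mkdir -p pics
cat > h.py <<'E'
import numpy as np, cv2
from bench import ctrl
def snap(name,fn):
    cal=ctrl.calibration(name); im,d=ctrl.camera(name)
    cv2.imwrite('pics/'+fn+'.png',im[:,:,::-1]); np.savez('pics/'+fn+'.npz',im=im,d=d,T=cal['camera_from_world'],f=210/np.tan(np.radians(cal['fov_y'])/2),cx=cal['cx'],cy=cal['cy'])
    return im,d,cal
def load(fn): return np.load('pics/'+fn+'.npz')
def world(D,u,v,z=None):
    """points from depth image, or if z is given, intersect ray with plane z"""
    u=np.asarray(u,float);v=np.asarray(v,float)
    r=np.stack([(u-D['cx'])/D['f'],(v-D['cy'])/D['f'],np.ones_like(u)],-1)
    W=np.linalg.inv(D['T']);
    if z is None:
        d=D['d'][v.astype(int),u.astype(int)]; return (r*d[...,None])@W[:3,:3].T+W[:3,3]
    rw=r@W[:3,:3].T; s=(z-W[2,3])/rw[...,2]; return W[:3,3]+rw*s[...,None]
def pix(D,p):
    c=np.asarray(p)@D['T'][:3,:3].T+D['T'][:3,3]; return np.stack([D['f']*c[...,0]/c[...,2]+D['cx'],D['f']*c[...,1]/c[...,2]+D['cy']],-1)
E
python3 - <<'E'
from h import *
for n in ['scene','side','wrist']:
    im,d,c=snap(n,n+'0'); print(n,c)
print(ctrl.get_obs())
E
```

```text
pics
scene {'fov_y': 49.14418777926372, 'cx': 278.2474037563226, 'cy': 212.5981612653784, 'camera_from_world': array([[-0.69449207,  0.71934326, -0.01503451,  0.41913367],
       [ 0.49128296,  0.45883715, -0.74034419, -0.20628704],
       [-0.52566321, -0.52154937, -0.67205985,  1.2896257 ],
       [ 0.        ,  0.        ,  0.        ,  1.        ]])}
side {'fov_y': 44.41828501237376, 'cx': 286.85919950106404, 'cy': 205.97768419290236, 'camera_from_world': array([[-0.92201728, -0.38703585, -0.00934802,  0.54583478],
       [-0.28651778,  0.69839861, -0.65585589,  0.26236688],
       [ 0.26036838, -0.60203209, -0.75482824,  1.14907006],
       [ 0.        ,  0.        ,  0.        ,  1.        ]])}
wrist {'fov_y': 66.8324216516949, 'cx': 272.9678247070995, 'cy': 211.0445879995605, 'camera_from_world': array([[ 0.27517362,  0.96139351, -0.00141204, -0.57351242],
       [ 0.91299529, -0.26086019,  0.3136743 , -0.04108745],
       [ 0.30119609, -0.08760407, -0.94952959,  0.37951117],
       [ 0.        ,  0.        ,  0.        ,  1.        ]])}
{'time_s': 0.15, 'q': array([ 1.08568495e+00,  1.81384824e-01,  1.60774380e+00,  1.89522749e-05,
        1.35380743e+00, -2.06316286e-01]), 'dq': array([ 0.00087699, -0.00108005, -0.00221928,  0.00096051,  0.0008092 ,
       -0.00202284]), 'joint_efforts': array([ 1.31174733e-03, -4.45271087e+01, -3.51690567e+01, -3.08195049e-04,
        5.85335190e-03, -3.52639415e-05]), 'eef_pos': array([0.15804655, 0.55246247, 0.25559965]), 'eef_rot': array([ 2.77540703e-04,  7.98498849e-01,  6.01995961e-01, -6.11753595e-04]), 'wrist_force': array([ 0.53966456,  0.05147523, -0.62590423]), 'torque': array([-0.0013583 ,  0.00769258, -0.00234926]), 'opening': 1.0006594703784695}
```

View pics/scene0.png

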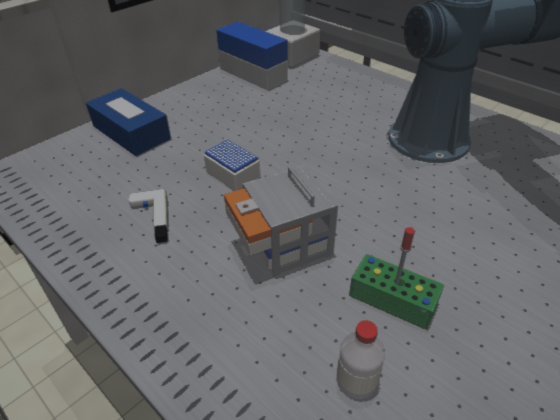

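View pics/side0.png

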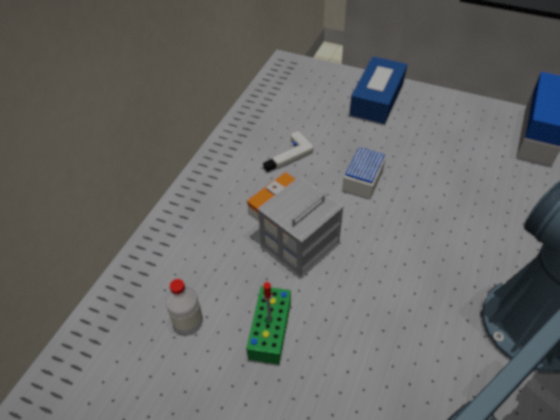

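View pics/wrist0.png

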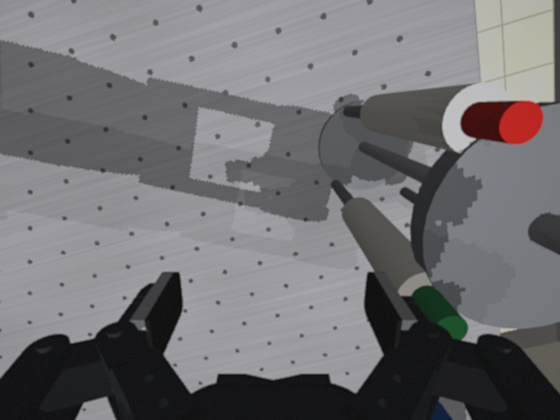

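The scene shows the rack at about (290,215), the box's orange lid and top ear at (247,207), the tube rack with the red-grip rod at (405,240), and the bottle at (362,360). I'll zoom in on these.

Run:
```python
from h import *
a=cv2.imread('pics/scene0.png')[150:330,200:460]; cv2.imwrite('pics/s0z.png',cv2.resize(a,None,fx=3,fy=3,interpolation=cv2.INTER_CUBIC))
a=cv2.imread('pics/side0.png')[165:375,230:360]; cv2.imwrite('pics/d0z.png',cv2.resize(a,None,fx=2.8,fy=2.8,interpolation=cv2.INTER_CUBIC))
D=load('scene0')
print(np.linalg.inv(D['T'])[:3,3],np.linalg.inv(load('side0')['T'])[:3,3])
v,u=np.mgrid[150:290,200:350]; P=world(D,u.ravel(),v.ravel())
m=abs(P[:,2]-.14)<.004; Q=P[m]; print(m.sum(),Q[:,:2].min(0),Q[:,:2].max(0),np.median(Q,0))
r=cv2.minAreaRect(Q[:,:2].astype(np.float32)*1000); print(r)
```

```text
[1.07033911 0.46575465 0.72028372] [0.27926037 0.71979801 1.04452786]
3492 [ 0.4705014  -0.09928125] [0.66504776 0.08336585] [ 0.57462751 -0.00563083  0.14028347]
((578.8099975585938, -14.437217712402344), (146.76805114746094, 176.23370361328125), 68.66631317138672)
```

View pics/s0z.png

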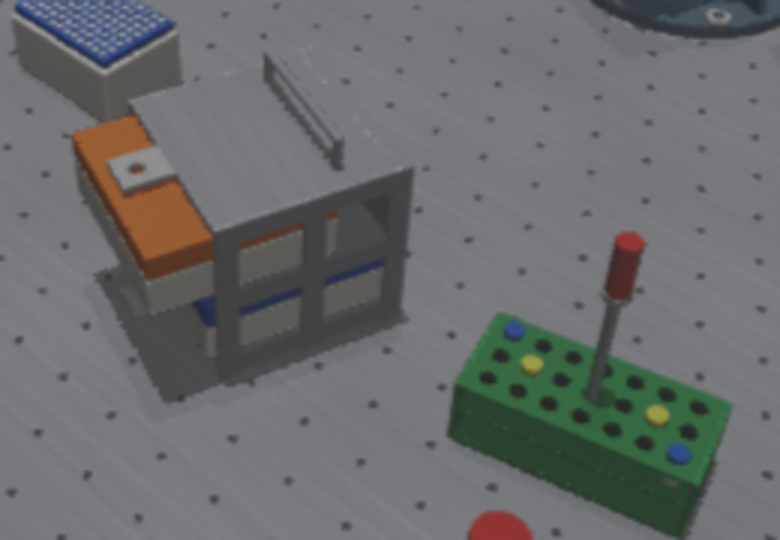

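View pics/d0z.png

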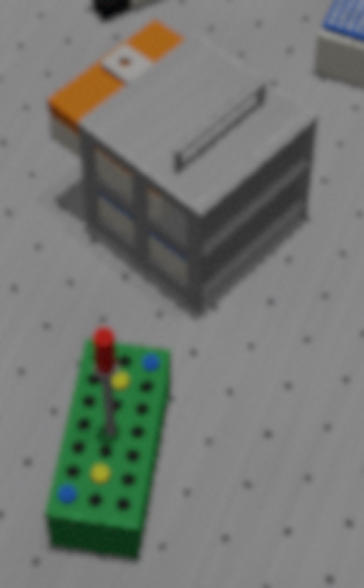

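The zoomed crops show the top ear's hole at about scene (246,206), the rod grip at (408,240) and the rod rising from the middle of the tube rack. Next I'll get coarse positions.

Run:
```python
from h import *
D=load('scene0');S=load('side0')
def z(x,y): return (200+(x-1)/3,150+(y-1)/3)
def zs(x,y): return (230+(x-1)/2.8,165+(y-1)/2.8)
for n,p in dict(FL=(130,103),FN=(222,232),BN=(413,170),hole=(137,169)).items(): print(n,world(D,*z(*p),z=.14))
for n,p in dict(FN=(82,124),BN=(203,212),BF=(316,120),hole=(124,61)).items(): print('side',n,world(S,*zs(*p),z=.14))
print('rodtop',world(D,*z(630,241),z=.186),world(S,*zs(104,337),z=.186))
print('rod base',world(D,*z(597,398),z=.055), world(S,*zs(111,433),z=.055))
for n,(u,v) in dict(tip=(232,157),bottlecap=(366,330),pip=(150,200),pip2=(160,215)).items(): print(n,world(D,u,v))
W=load('wrist0'); print('wristcam',np.linalg.inv(W['T'])[:3,3])
```

```text
FL [ 0.60322347 -0.09643886  0.14      ]
FN [0.65016383 0.03639243 0.14      ]
BN [0.52692574 0.08530848 0.14      ]
hole [ 0.64594362 -0.04365519  0.14      ]
side FN [0.64770429 0.03132464 0.14      ]
side BN [0.52133833 0.07803406 0.14      ]
side BF [ 0.46998277 -0.04632859  0.14      ]
side hole [ 0.6442583  -0.04735249  0.14      ]
rodtop [0.53502229 0.23948072 0.186     ] [0.53256752 0.23831605 0.186     ]
rod base [0.53606254 0.24360054 0.055     ] [0.53105127 0.24103513 0.055     ]
tip [ 0.48924418 -0.26684817  0.06506512]
bottlecap [0.7189654  0.28978644 0.15033964]
pip [ 0.69662345 -0.32994788  0.01925573]
pip2 [ 0.71625705 -0.25864706  0.0290979 ]
wristcam [0.08102085 0.57389976 0.37243535]
```

```bash
python3 -m pendant '[[[0,0,-0.045,0,0,0.079,-1],[-0.0214,0.0336,0,0,0,0,-1],[-0.0214,0.0336,0,0,0,0,-1],[-0.0214,0.0336,0,0,0,0,-1],[-0.0214,0.0336,0,0,0,0,-1],[-0.0214,0.0336,0,0,0,0,-1],[-0.0214,0.0336,0,0,0,0,-1],[-0.0214,0.0336,0,0,0,0,-1],[-0.0214,0.0336,0,0,0,0,-1],[-0.0214,0.0336,0,0,0,0,-1]]]'
python3 -m pendant '[[[-0.0214,0.0336,0,0,0,0,-1],[-0.0214,0.0336,0,0,0,0,-1],[-0.0214,0.0336,0,0,0,0,-1],[-0.0214,0.0336,0,0,0,0,-1],[-0.0214,0.0336,0,0,0,0,-1],[-0.0214,0.0336,0,0,0,0,-1],[-0.0214,0.0336,0,0,0,0,-1],[-0.0214,0.0336,0,0,0,0,-1],[-0.0214,0.0336,0,0,0,0,-1],[0,0,0,0,0,0,-1]]]'
python3 - <<'E'
from h import *
snap('wrist','w1')
E
```

```text
time_s: 1.15
eef_pos: [0.3746, 0.265, 0.3012]
eef_rot: [-0.0, 0.822, 0.57, -0.0]
wrist_force: [0.0, 0.7, 0.1]
opening: 0.999
time_s: 2.15
eef_pos: [0.5915, -0.0239, 0.3003]
eef_rot: [0.0, 0.823, 0.568, -0.0]
wrist_force: [0.2, 0.4, -0.0]
opening: 0.998
```

View pics/w1.png

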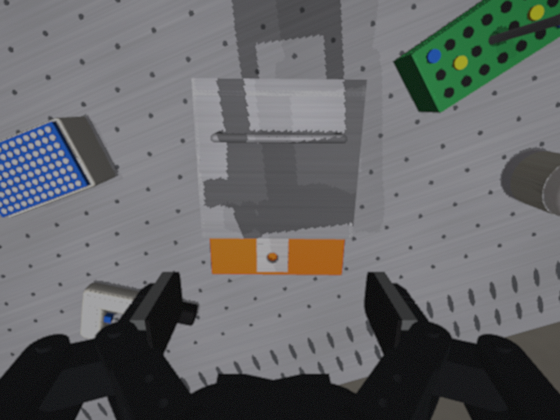

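The wrist view shows the rack from above, with front edge at row ~238, ear hole at (272,257), and box front edge at row ~274. I'll measure precisely.

Run:
```python
from h import *
D=load('w1'); im=D['im'].astype(int)
a=cv2.imread('pics/w1.png')[60:300,170:390]; cv2.imwrite('pics/w1z.png',cv2.resize(a,None,fx=2.5,fy=2.5,interpolation=cv2.INTER_CUBIC))
o=((im[...,0]-im[...,2])>80)
n,l,st,c=cv2.connectedComponentsWithStats(o.astype(np.uint8))
for i in range(1,n):
    if st[i,4]>8: print(st[i],c[i],world(D,*c[i],z=.14))
# depth-based rack top
v,u=np.mgrid[60:300,170:390]; P=world(D,u.ravel(),v.ravel())
Q=P[abs(P[:,2]-.14)<.006]; print(len(Q),np.median(Q[:,2]))
print(cv2.minAreaRect((Q[:,:2]*1000).astype(np.float32)))
L=P[abs(P[:,2]-.132)<.004];
```

```text
[530   5  14  15 158] [536.35443038  12.25949367] [0.52434127 0.21472312 0.14      ]
[454  56  13  14 136] [460.26470588  62.25      ] [0.53853692 0.15440646 0.14      ]
[ 210  239  134   36 3545] [278.16727786 256.56925247] [ 0.64724256 -0.04046226  0.14      ]
[268 253   9   7  48] [272.08333333 256.14583333] [ 0.64474898 -0.04578233  0.14      ]
25666 0.1394469285766674
((580.3434448242188, -16.684097290039062), (142.30747985839844, 175.23464965820312), 68.76888275146484)
```

View pics/w1z.png

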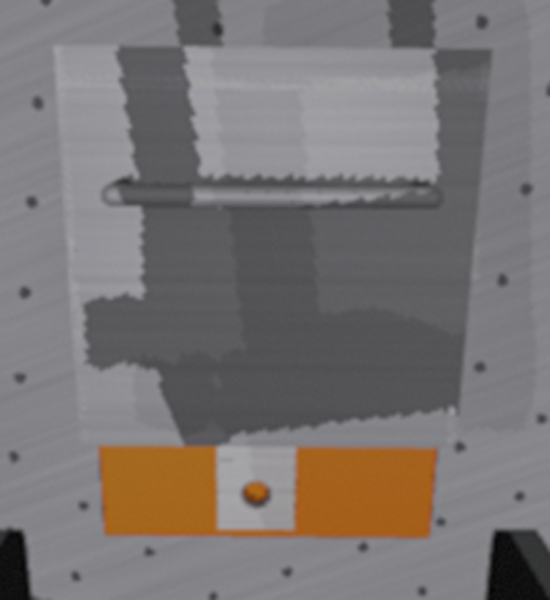

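Run:
```python
from h import *
D=load('w1')
print(world(D,198,312,z=.02), world(D,278,274.5,z=.132), ctrl.tips_ahead)
o=ctrl.get_obs();p=o['eef_pos'];f=np.array([.932,-.362]);l=np.array([.362,.932])
t=np.array([.5645,-.0105])+.165*f
d=t-p[:2];print(d@l,d@f, o['eef_rot'])
q=o['eef_rot'];print(np.degrees(np.arctan2(2*q[1]*q[2],q[1]**2-q[2]**2)))
```

```text
[ 0.74647414 -0.20131451  0.02      ] [ 0.66972212 -0.0489028   0.132     ] 0.025
0.0011719369066125378 0.13678012982914034 [-5.58104413e-04  8.22546775e-01  5.68696904e-01 -5.68003253e-04]
69.31883868260856
```

```bash
python3 -m pendant '[[[0.001,0.035,0,0,0,0.01,-0.4],[0,0.034,0,0,0,0,-0.4],[0,0.034,0,0,0,0,-0.4],[0,0.034,0,0,0,0,-0.4],[0,0,0.035,0,0,0,-0.4],[0,0,0.035,0,0,0,-0.4],[0,0,0.035,0,0,0,-0.4],[0,0,0.035,0,0,0,-0.4],[0,0,0.03,0,0,0,-0.4],[0,0,0.01,0,0,0,-0.4]]]'
python3 - <<'E'
from h import *
snap('wrist','w2');snap('scene','s2')
a=cv2.imread('pics/s2.png')[100:330,150:400]; b=cv2.imread('pics/w2.png')
a=cv2.resize(a,None,fx=1.8,fy=1.8);b=cv2.resize(b,(350,262));o=np.zeros((414,800,3),np.uint8);o[:,:450]=a;o[:262,450:]=b
cv2.imwrite('pics/c2.png',o)
E
```

```text
time_s: 3.2
eef_pos: [0.7151, -0.0658, 0.1167]
eef_rot: [-0.003, 0.824, 0.566, -0.002]
wrist_force: [-0.5, -0.0, 0.1]
opening: 0.698
```

View pics/c2.png

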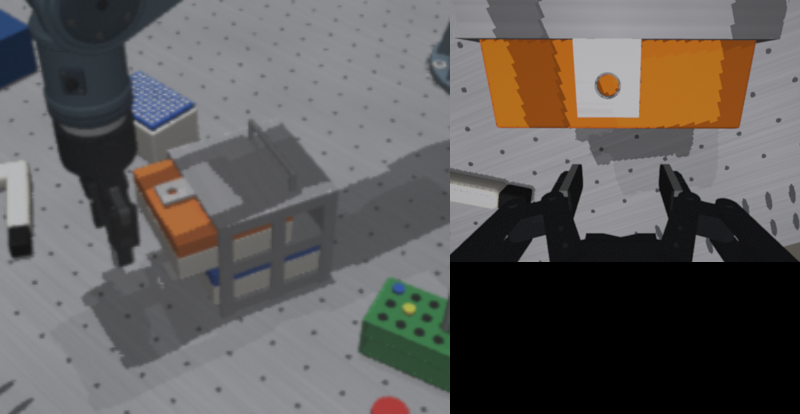

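```bash
python3 -m pendant '[[[0,-0.01,0,0,0,0,-0.4],[0,-0.01,0,0,0,0,-0.4],[0,-0.01,0,0,0,0,-0.4],[0,-0.006,0,0,0,0,-0.4],[0,-0.006,0,0,0,0,-0.4],[0,-0.006,0,0,0,0,-0.4]]]'
python3 -m pendant '[[[0,-0.006,0,0,0,0,-0.4],[0,-0.005,0,0,0,0,-0.4],[0,-0.005,0,0,0,0,-0.4],[0,-0.002,0,0,0,0,-0.4]]]'
```

```text
time_s: 3.9
eef_pos: [0.6741, -0.0508, 0.1223]
eef_rot: [0.001, 0.825, 0.566, 0.001]
wrist_force: [4.1, -1.9, 0.3]
opening: 0.7
time_s: 4.3
eef_pos: [0.6572, -0.0443, 0.1223]
eef_rot: [0.001, 0.825, 0.566, 0.001]
wrist_force: [5.2, -1.7, 2.6]
opening: 0.701
```

```bash
python3 -m pendant '[[[0,-0.003,0,0,0,0,-0.4],[0,-0.003,0,0,0,0,-0.4],[0,-0.002,0,0,0,0,-0.4],[0,0,0,0,0,0,-0.4]]]'
python3 -m pendant '[[[0,-0.002,0,0,0,0,-0.4],[0,-0.001,0,0,0,0,-0.4]]]'
```

```text
time_s: 4.7
eef_pos: [0.6498, -0.0415, 0.1222]
eef_rot: [0.001, 0.825, 0.566, 0.001]
wrist_force: [4.7, -1.3, 4.7]
opening: 0.701
time_s: 4.9
eef_pos: [0.6473, -0.0405, 0.1222]
eef_rot: [0.001, 0.825, 0.566, 0.001]
wrist_force: [5.2, -1.4, 2.9]
opening: 0.694
```

```bash
python3 -m pendant '[[[0,-0.001,0,0,0,0,-0.4],[0,-0.001,0,0,0,0,-0.4]]]'
python3 - <<'E'
from h import *
snap('scene','s3')
a=cv2.imread('pics/s3.png')[130:310,180:360]; cv2.imwrite('pics/c3.png',cv2.resize(a,None,fx=3,fy=3))
E
```

```text
time_s: 5.1
eef_pos: [0.6455, -0.0399, 0.1222]
eef_rot: [0.001, 0.825, 0.566, 0.001]
wrist_force: [5.8, -2.5, 3.8]
opening: 0.702
```

View pics/c3.png

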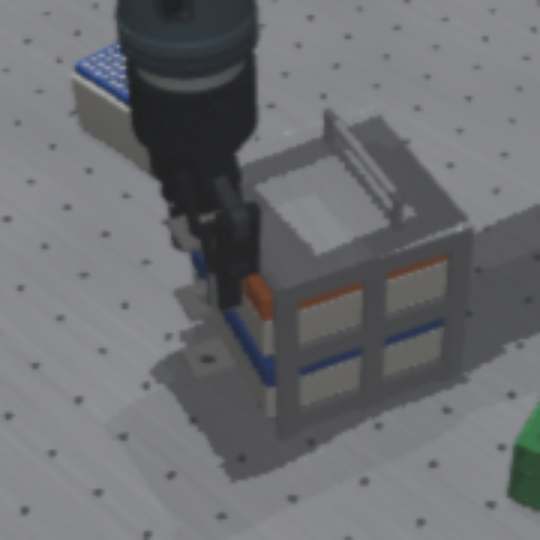

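The box is nearly flush; only a thin orange edge shows at the front. I'll keep pushing until it reaches the stop.

```bash
python3 -m pendant '[[[0,-0.001,0,0,0,0,-0.4],[0,-0.001,0,0,0,0,-0.4]]]';python3 -m pendant '[[[0,-0.001,0,0,0,0,-0.4],[0,-0.001,0,0,0,0,-0.4]]]'
```

```text
time_s: 5.35
eef_pos: [0.6447, -0.0398, 0.1223]
eef_rot: [0.002, 0.825, 0.566, 0.002]
wrist_force: [12.8, -5.2, -2.1]
opening: 0.7
time_s: 5.55
eef_pos: [0.6446, -0.0398, 0.1228]
eef_rot: [0.004, 0.825, 0.565, 0.003]
wrist_force: [19.5, -7.0, -2.7]
opening: 0.698
```

Force rises to ~20 N, so the box is at the stop. I'll back off and look down at the ear.

```bash
python3 -m pendant '[[[0,0.008,0,0,0,0,-0.4],[0,0.022,0,0,0,0,-0.4],[0,0.03,0,0,0,0,-0.4],[0,0.022,-0.01,0,0,0,-0.4],[0,0,0,0,0,0,-0.4],[0,0,0,0,0,0,-0.4]]]'
python3 - <<'E'
from h import *
print(ctrl.get_obs()['eef_pos'],ctrl.get_obs()['eef_rot'])
snap('wrist','w4')
E
```

```text
time_s: 6.15
eef_pos: [0.7159, -0.067, 0.1299]
eef_rot: [-0.001, 0.824, 0.566, -0.001]
wrist_force: [-0.9, 0.0, 0.6]
opening: 0.696
[ 0.71594007 -0.06695826  0.12990497] [-0.00135521  0.82448709  0.56587817 -0.00105185]
```

View pics/w4.png

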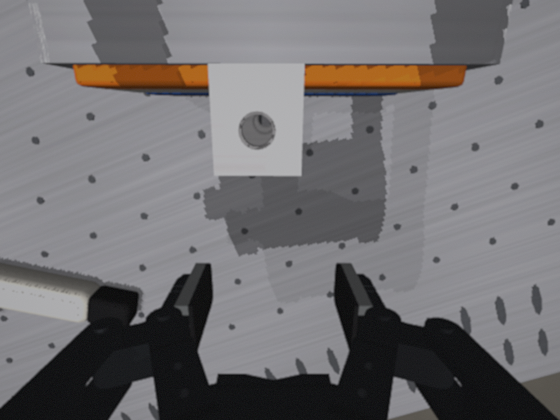

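The box is flush (narrow orange strip, rows 66–88). The ear hole is at (257,130), with part of the mid ear visible through it. Next I'll fit the rim.

Run:
```python
from h import *
D=load('w4')
a=D['im'][95:165,215:300,::-1]; cv2.imwrite('pics/w4z.png',cv2.resize(a,None,fx=7,fy=7,interpolation=cv2.INTER_CUBIC))
g=cv2.cvtColor(D['im'],cv2.COLOR_RGB2GRAY)[100:160,225:290]
m=(g<165).astype(np.uint8); print(np.unique(g[::6,::6]))
n,l,s,c=cv2.connectedComponentsWithStats(m)
for i in range(1,n):
    if s[i,4]>300 and s[i,4]<3000: print(s[i],c[i])
i=[i for i in range(1,n) if 500<s[i,4]<2500][0]
cn,_=cv2.findContours((l==i).astype(np.uint8),cv2.RETR_EXTERNAL,cv2.CHAIN_APPROX_NONE)
e=cv2.fitEllipse(cn[0]); print(e); uv=np.array(e[0])+[225,100]; h=world(D,*uv,z=.14); print(h)
C=np.array([.5645,-.0105]);f=np.array([.932,-.362]);L=np.array([.362,.932]);d=h[:2]-C;print('f',d@f-.089,'l',d@L)
b=world(D,270,88,z=.13)[:2]-C;print('box front f',b@f)
for p in [(42,64),(508,64),(208,64),(304,64),(258,175)]:
  w=world(D,*p,z=.14);print(p,w,(w[:2]-C)@f,(w[:2]-C)@L)
```

```text
[ 61  75  86  89  94  98  99 100 101 103 104 105 106 107 111 113 116 117
 121 124 127 135 143 160 165 172 176 177 178]
[  13   11   38   39 1185] [31.53670886 30.03037975]
((31.536577224731445, 30.028032302856445), (37.360530853271484, 38.55695724487305), 163.03709411621094)
[ 0.64626604 -0.04653464  0.14      ]
f 0.0002504916195373019 l -0.0039849766688499115
box front f 0.075879848108116
(42, 64) [ 0.60424266 -0.10072862  0.14      ] 0.06970292176376401 -0.0697062257279464
(508, 64) [0.65578335 0.03302553 0.14      ] 0.06931984380769884 0.07361036542127426
(208, 64) [ 0.62260421 -0.05307824  0.14      ] 0.06956644892181403 -0.018649196256405116
(304, 64) [ 0.63322215 -0.02552344  0.14      ] 0.06948753072555304 0.01087556936555852
(258, 175) [ 0.66027501 -0.05165354  0.14      ] 0.10415988879926258 -0.0036845428477754807
```

View pics/w4z.png

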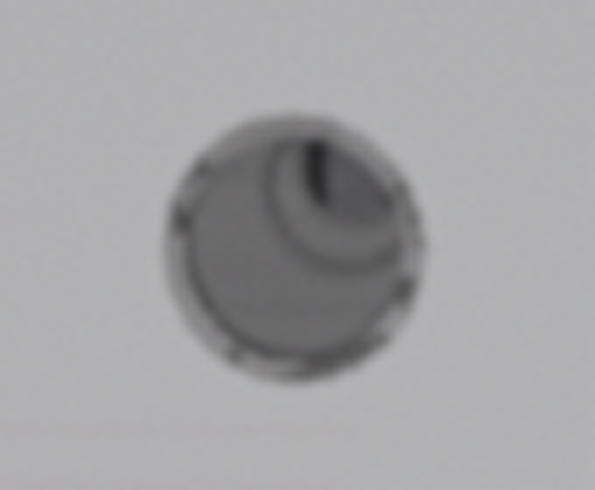

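```bash
python3 -m pendant '[[[0,0,-0.045,0,0,0,-1],[0,0,-0.045,0,0,0,-1],[0.0276,-0.0257,-0.04,0,0,0,-1],[0.0276,-0.0257,-0.03,0,0,0,-1],[0.0276,-0.0257,0,0,0,0,-1],[0.0276,-0.0257,0,0,0,0,-1],[0.0276,-0.0257,0,0,0,0,-1],[0.0276,-0.0257,0,0,0,0,-1],[0.0276,-0.0257,0,0,0,0,-1],[0.0276,-0.0257,0,0,0,0,-1]]]'
python3 -m pendant '[[[0,0,0,0,0,0,-1],[0,0,0,0,0,0,-1]]]'
python3 - <<'E'
from h import *
snap('wrist','w5')
E
```

```text
time_s: 7.2
eef_pos: [0.6034, 0.2109, 0.2866]
eef_rot: [-0.001, 0.824, 0.566, -0.001]
wrist_force: [0.6, 0.9, 0.2]
opening: 1.0
time_s: 7.4
eef_pos: [0.6043, 0.2103, 0.287]
eef_rot: [-0.0, 0.824, 0.567, -0.001]
wrist_force: [-0.6, 0.0, 0.8]
opening: 0.999
```

View pics/w5.png

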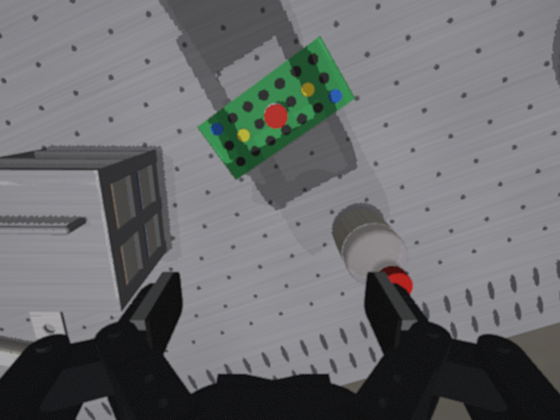

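The rod is seen end-on at (275,117), at the centre of the tube rack.

Run:
```python
from h import *
D=load('w5'); im=D['im'].astype(int)
m=((im[...,0]-im[...,1]>70)&(im[...,0]-im[...,2]>70)).astype(np.uint8); m[:,330:]=0
n,l,s,c=cv2.connectedComponentsWithStats(m)
for i in range(1,n):
    if s[i,4]>100:
        cn,_=cv2.findContours((l==i).astype(np.uint8),cv2.RETR_EXTERNAL,cv2.CHAIN_APPROX_NONE)
        (x,y),r=cv2.minEnclosingCircle(cn[0]);w=world(D,x,y,z=.186);print(s[i],c[i],x,y,r,w)
o=ctrl.get_obs();q=o['eef_rot'];a=np.arctan2(2*q[1]*q[2],q[1]**2-q[2]**2);X=np.array([np.cos(a),np.sin(a)]);Y=np.array([X[1],-X[0]])
d=w[:2]-o['eef_pos'][:2];print(np.degrees(a),d@X,d@Y)
```

```text
[265 104  22  24 423] [275.53427896 115.84397163] 275.6881103515625 115.8663330078125 11.93873119354248 [0.535749   0.23766342 0.186     ]
68.97817947853568 0.0016229461208932647 -0.07480973250566024
```

```bash
python3 -m pendant '[[[0.0015,-0.035,0,0,0,0,-1],[0,-0.025,0,0,0,0,-1],[0,-0.015,0,0,0,0,-1],[0,0,0,0,0,0,-0.5],[0,0,0.03,0,0,0,-0.5],[0,0,0.03,0,0,0,-0.5],[0,0,0.03,0,0,0,-0.5],[0,0,0.02,0,0,0,-0.5],[0,0,0.002,0,0,0,-0.5],[0,0,0,0,0,0,-0.5]]]'
python3 - <<'E'
from h import *
snap('wrist','w6');snap('side','d6');snap('scene','s6')
a=cv2.imread('pics/s6.png')[180:330,320:470]; b=cv2.imread('pics/d6.png')[230:380,190:340];c=cv2.imread('pics/w6.png')
o=np.zeros((500,800,3),np.uint8);o[:400,:400]=cv2.resize(a,(400,400));o[:250,400:733]=cv2.resize(c,(333,250));o[250:,500:750]=cv2.resize(b,(250,250))
cv2.imwrite('pics/c6.png',o)
E
```

```text
time_s: 8.45
eef_pos: [0.5373, 0.237, 0.1755]
eef_rot: [-0.0, 0.825, 0.565, -0.0]
wrist_force: [0.2, 0.5, 0.9]
opening: 0.748
```

View pics/c6.png

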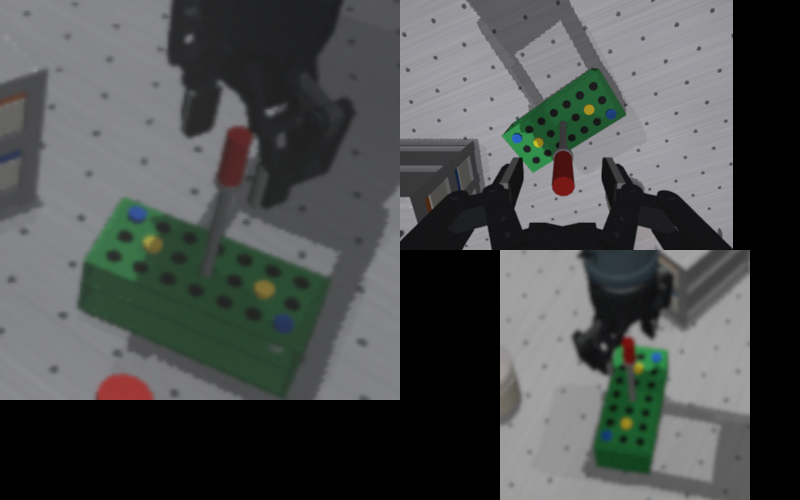

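The rod stands centred between the open fingers in all three views. Closing.

```bash
python3 -m pendant '[[[0,-0.001,0,0,0,0,0],[0,0,0,0,0,0,0.4],[0,0,0,0,0,0,0.7],[0,0,0,0,0,0,1],[0,0,0,0,0,0,1],[0,0,0,0,0,0,1],[0,0,0,0,0,0,1]]]'
python3 - <<'E'
from h import *
print(ctrl.get_obs()['torque'])
snap('scene','s7')
a=cv2.imread('pics/s7.png')[180:330,320:470]
cv2.imwrite('pics/c7.png',cv2.resize(a,(450,450)))
E
```

```text
time_s: 9.3
eef_pos: [0.536, 0.2381, 0.1762]
eef_rot: [0.0, 0.824, 0.566, 0.0]
wrist_force: [-0.3, -0.0, 4.0]
opening: 0.168
[-0.09485785  0.19137808 -0.03549571]
```

View pics/c7.png

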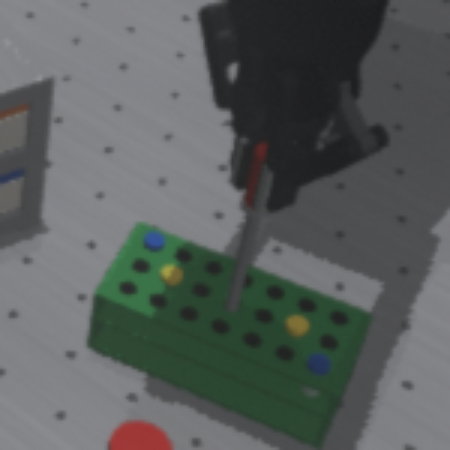

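```bash
python3 -m pendant '[[[0,0,-0.005,0,0,0,1],[0,0,-0.01,0,0,0,1],[0,0,-0.02,0,0,0,1],[0,0,-0.02,0,0,0,1],[0,0,-0.025,0,0,0,1],[0,0,-0.025,0,0,0,1],[0,0,-0.025,0,0,0,1],[0,0,-0.025,0,0,0,1],[0,0,-0.025,0,0,0,1],[0,0,0,0,0,0,1]]]'
python3 - <<'E'
from h import *
print(ctrl.get_obs()['torque'])
for n,k in (('scene','s8'),('side','d8'),('wrist','w8')): snap(n,k)
a=cv2.imread('pics/s8.png')[130:330,320:520]; b=cv2.imread('pics/d8.png')[180:380,190:390];c=cv2.imread('pics/w8.png')
o=np.zeros((600,800,3),np.uint8);o[:400,:400]=cv2.resize(a,(400,400));o[:400,400:]=cv2.resize(b,(400,400));o[400:,:267]=cv2.resize(c,(267,200))
cv2.imwrite('pics/c8.png',o)
E
```

```text
time_s: 10.35
eef_pos: [0.537, 0.2385, 0.3604]
eef_rot: [0.001, 0.824, 0.566, 0.003]
wrist_force: [0.3, 0.6, -0.6]
opening: 0.172
[0.02338384 0.00920213 0.00391419]
```

View pics/c8.png

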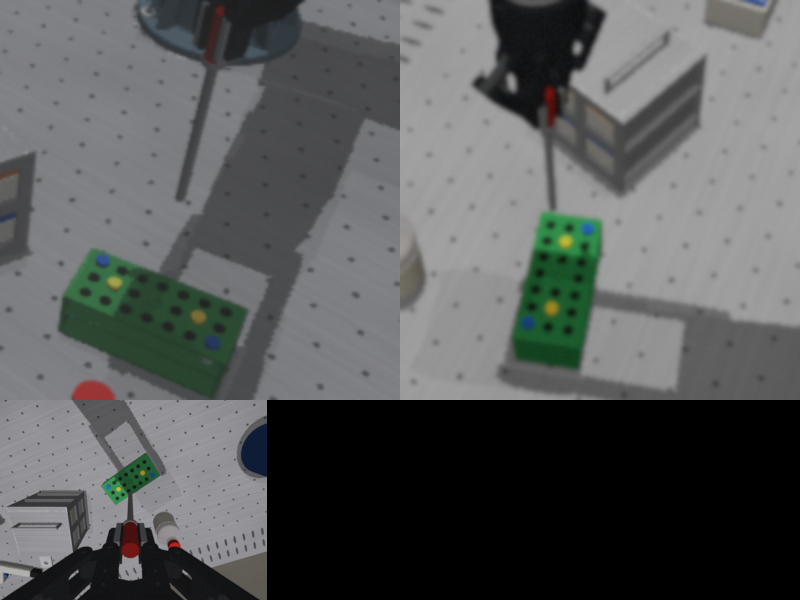

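View pics/w8.png

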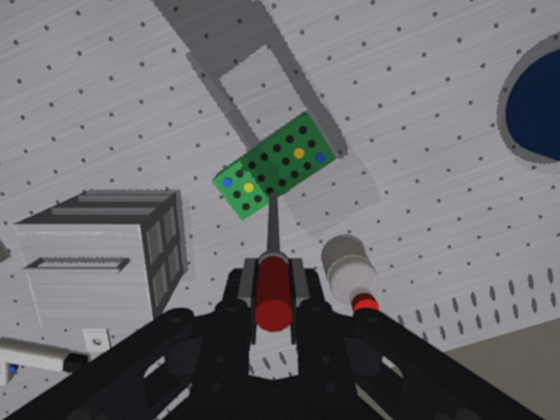

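The rod hangs from the gripper: its nose is at wrist (272,196), scene crop (180,200) and side crop (553,208). I'll check its tilt.

```bash
cat >> h.py <<'E'
def tri(obs):
    A=[];b=[]
    for D,(u,v) in obs:
        T=D['T'];x=(u-D['cx'])/D['f'];y=(v-D['cy'])/D['f']
        for r in (T[0]-x*T[2],T[1]-y*T[2]): A.append(r[:3]);b.append(-r[3])
    X=np.linalg.lstsq(np.array(A),np.array(b),rcond=None)[0]; return X
E
python3 - <<'E'
from h import *
for k,(x0,x1,y0,y1) in dict(s8=(390,440,130,240),d8=(240,290,215,290),w8=(255,295,180,335)).items():
    D=load(k);a=D['im'][y0:y1,x0:x1,::-1];s=5 if k!='w8' else 4
    cv2.imwrite(f'pics/{k}z.png',cv2.resize(a,None,fx=s,fy=s,interpolation=cv2.INTER_CUBIC))
a=[cv2.imread(f'pics/{k}z.png') for k in('s8','d8','w8')] if 0 else [cv2.imread(f'pics/{k}z.png') for k in('s8','d8','w8')]
o=np.zeros((620,700,3),np.uint8);x=0
for i in a: o[:min(620,i.shape[0]),x:x+i.shape[1]]=i[:620];x+=i.shape[1]+5
cv2.imwrite('pics/c8z.png',o)
E
```

```text
(no output)
```

View pics/c8z.png

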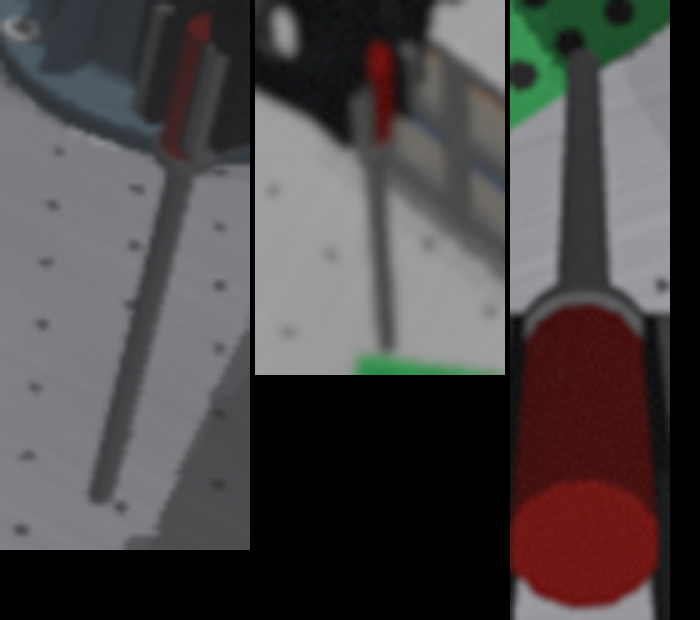

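Run:
```python
from h import *
s,d,w=load('s8'),load('d8'),load('w8')
n=tri([(s,(410,229.2)),(d,(266.4,284.4)),(w,(273.3,194))]);print('nose',n)
n2=tri([(s,(410,229.2)),(d,(266.4,284.4))]);print('nose sd',n2)
c=tri([(s,(426,162)),(d,(263.4,243.4))]);print('collar',c)
t=world(w,273.5,316.2,z=.370);print('top',t)
for z in (.185,.19,.195): print('wn',world(w,273.3,194,z=z))
o=ctrl.get_obs();print(o['eef_pos'],o['eef_rot'],o['wrist_force'])
```

```text
nose [0.53356812 0.23860284 0.18693354]
nose sd [0.5335356  0.23857469 0.18689553]
collar [0.53307267 0.23832196 0.32172806]
top [0.53195731 0.23905792 0.37      ]
wn [0.53409904 0.23843897 0.185     ]
wn [0.53282341 0.23892218 0.19      ]
wn [0.53154777 0.23940538 0.195     ]
[0.53511362 0.23799462 0.35454854] [-3.17436331e-04  8.24478336e-01  5.65892924e-01 -7.56370153e-04] [-0.12461182  0.22990318 -1.62542044]
```

```bash
python3 -m pendant '[[[-0.015,0.015,-0.005,0,0,0,1],[-0.025,0.025,0,0,0,0,1],[-0.025,0.025,0,0,0,0,1],[-0.025,0.025,0,0,0,0,1],[-0.025,0.025,0,0,0,0,1],[-0.025,0.025,0,0,0,0,1],[-0.025,0.025,0,0,0,0,1],[-0.025,0.025,0,0,0,0,1],[-0.02,0.02,0,0,0,0,1],[-0.014,0.013,0,0,0,0,1]]]'
python3 -m pendant '[[[0,0,0.005,0,0,0,1],[0,0,0.015,0,0,0,1],[0,0,0.01,0,0,0,1],[0,0,0.003,0,0,0,1],[0,0,0,0,0,0,1]]]'
python3 - <<'E'
from h import *
o=ctrl.get_obs();print(o['eef_pos'],o['eef_rot'],o['wrist_force'])
for n,k in (('wrist','w9'),('scene','s9'),('side','d9')): snap(n,k)
E
```

```text
time_s: 11.5
eef_pos: [0.663, -0.0531, 0.358]
eef_rot: [-0.001, 0.825, 0.565, -0.001]
wrist_force: [-0.3, -0.0, -1.6]
opening: 0.172
time_s: 12.0
eef_pos: [0.6625, -0.0499, 0.3264]
eef_rot: [-0.001, 0.824, 0.566, -0.001]
wrist_force: [-0.4, -0.4, -0.5]
opening: 0.169
[ 0.66254072 -0.04990983  0.3264203 ] [-8.47228175e-04  8.24098362e-01  5.66445684e-01 -6.77764232e-04] [-0.41139886 -0.40180742 -0.46938273]
```

View pics/w9.png

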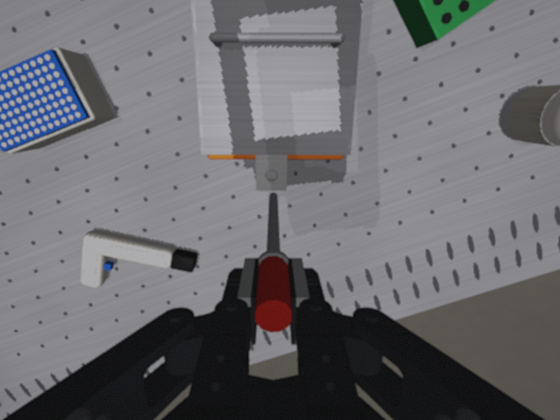

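The hole is at (271,175) on the ear and the nose tip at (273,194), just in front of it. I'll refine these.

Run:
```python
from h import *
W=load('w9');S=load('s9');Q=load('d9')
o=np.zeros((500,780,3),np.uint8)
a=cv2.resize(W['im'][160:210,250:300,::-1],None,fx=9,fy=9,interpolation=cv2.INTER_CUBIC);o[:450,:450]=a
print(pix(S,[.6603,-.0519,.15]),pix(Q,[.6603,-.0519,.15]))
u,v=pix(S,[.6603,-.0519,.15]).astype(int);b=cv2.resize(S['im'][v-25:v+15,u-20:u+25,::-1],None,fx=6,fy=6,interpolation=cv2.INTER_CUBIC);o[:240,460:730]=b;print(u-20,v-25)
u,v=pix(Q,[.6603,-.0519,.15]).astype(int);b=cv2.resize(Q['im'][v-25:v+15,u-20:u+25,::-1],None,fx=6,fy=6,interpolation=cv2.INTER_CUBIC);o[250:490,460:730]=b;print(u-20,v-25)
cv2.imwrite('pics/c9.png',o)
```

```text
[236.47033613 203.73924282] [268.47368895 180.46940264]
216 178
248 155
```

View pics/c9.png

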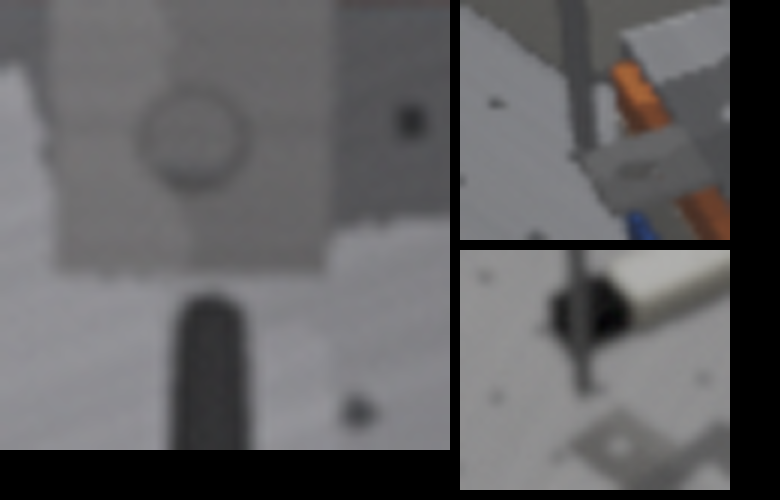

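Run:
```python
from h import *
W=load('w9');S=load('s9');Q=load('d9')
X=np.array([np.cos(2*np.arctan2(.566445,.824098)),np.sin(2*np.arctan2(.566445,.824098))]);Y=np.array([X[1],-X[0]])
n=tri([(S,(236.4,203.2)),(Q,(268.4,177.7)),(W,(273,195.8))]);h=tri([(S,(244.8,205.9)),(Q,(274.6,187.2)),(W,(271,174.9))])
print('tri nose',n,'hole',h); d=h-n;print('tool dx,dy,dz',d[:2]@X,d[:2]@Y,d[2])
n2=tri([(S,(236.4,203.2)),(Q,(268.4,177.7))]);h2=tri([(S,(244.8,205.9)),(Q,(274.6,187.2))]);d=h2-n2
print('sd',n2,h2,d[:2]@X,d[:2]@Y,d[2])
for z in (.154,.157,.160):
  d=world(W,271,174.9,z=.14)-world(W,273,195.8,z=z);print('wrist',z,d[:2]@X,d[:2]@Y)
print(world(W,271,174.9,z=.14),world(W,273,195.8,z=.157))
```

```text
tri nose [ 0.66177939 -0.05119628  0.15580556] hole [ 0.64456845 -0.04698994  0.13766356]
tool dx,dy,dz -0.0022392110728975635 -0.017575426650271012 -0.01814200239278868
sd [ 0.66142545 -0.05263971  0.15462377] [ 0.64329043 -0.04867297  0.13589233] -0.0027939858562718856 -0.01835232468153345 -0.018731442402948217
wrist 0.154 -0.0019347890243028975 -0.01709313963681695
wrist 0.157 -0.0019345584754040946 -0.01626472981190384
wrist 0.16 -0.0019343279265052584 -0.015436319986990629
[ 0.64596532 -0.04626027  0.14      ] [ 0.66184342 -0.05028144  0.157     ]
```

```bash
python3 -m pendant '[[[-0.001,-0.008,0,0,0,0,1],[-0.001,-0.0088,0,0,0,0,1],[0,0,0.005,0,0,0,1],[0,0,0.005,0,0,0,1],[0,0,0,0,0,0,1],[0,0,0,0,0,0,1]]]'
python3 - <<'E'
from h import *
o=ctrl.get_obs();print(o['eef_pos'],o['eef_rot'],o['wrist_force'])
for n,k in (('wrist','w10'),('scene','s10'),('side','d10')): snap(n,k)
W=load('w10');S=load('s10');Q=load('d10')
o=np.zeros((500,780,3),np.uint8)
a=cv2.resize(W['im'][160:210,250:300,::-1],None,fx=9,fy=9,interpolation=cv2.INTER_CUBIC);o[:450,:450]=a
b=cv2.resize(S['im'][178:218,220:265,::-1],None,fx=6,fy=6,interpolation=cv2.INTER_CUBIC);o[:240,460:730]=b
b=cv2.resize(Q['im'][165:205,250:295,::-1],None,fx=6,fy=6,interpolation=cv2.INTER_CUBIC);o[250:490,460:730]=b
cv2.imwrite('pics/c10.png',o)
E
```

```text
time_s: 12.75
eef_pos: [0.6467, -0.047, 0.3172]
eef_rot: [-0.0, 0.825, 0.566, -0.0]
wrist_force: [-0.1, -0.7, -1.5]
opening: 0.174
[ 0.64673009 -0.0469951   0.31720821] [-2.56774446e-04  8.24516090e-01  5.65838402e-01 -2.31016549e-04] [-0.11011577 -0.70471548 -1.47754679]
```

View pics/c10.png

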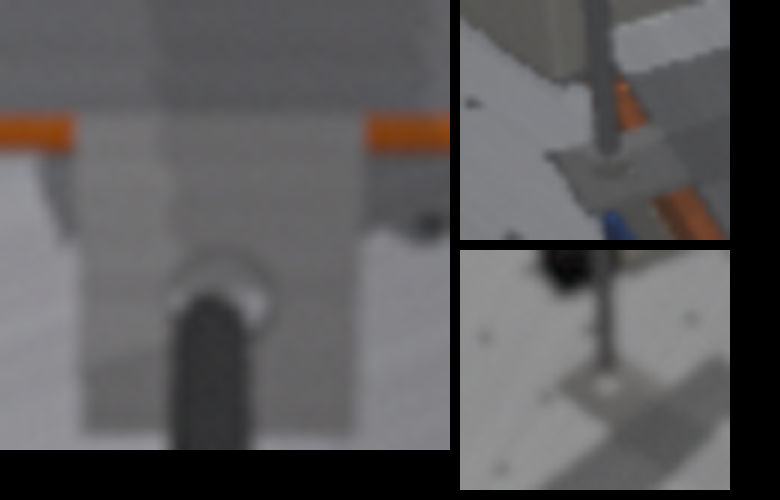

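Run:
```python
from h import *
W=load('w10');S=load('s10');Q=load('d10')
a=2*np.arctan2(.565838,.824516);X=np.array([np.cos(a),np.sin(a)]);Y=np.array([X[1],-X[0]])
for z in (.145,.147,.149):
  d=world(W,274.1,193.2,z=.14)-world(W,273,195.4,z=z);print('wrist',z,d[:2]@X,d[:2]@Y)
h=world(W,274.1,193.2,z=.14);print(h)
# predicted pixel of nose (z=.148, on hole axis) from each outer camera, relative to hole pixel
for D,nm in((S,'s'),(Q,'d'),(W,'w')):
  print(nm,'expected nose-hole px',pix(D,h+[0,0,.008])-pix(D,h), 'per mm X',pix(D,h+[X[0]*.001,X[1]*.001,0])-pix(D,h),'Y',pix(D,h+[Y[0]*.001,Y[1]*.001,0])-pix(D,h))
```

```text
wrist 0.145 0.0010518296361120402 -0.0007970806741390159
wrist 0.147 0.0010520964209183854 -0.0002444757274919666
wrist 0.149 0.0010523632057247308 0.00030812921915508273
[ 0.64623772 -0.04630298  0.14      ]
s expected nose-hole px [-0.27197611 -3.15407569] per mm X [0.19401434 0.31041392] Y [-0.48509273  0.1507123 ]
d expected nose-hole px [-0.09902559 -2.28326358] per mm X [-0.29280503  0.22038025] Y [-0.29399065 -0.20786927]
w expected nose-hole px [0.02925228 2.23295187] per mm X [ 1.04639532e+00 -9.75453435e-06] Y [-0.00116315  1.01104596]
```

```bash
python3 -m pendant '[[[0.001,-0.0005,0,0,0,0,1],[0,0,0.002,0,0,0,1],[0,0,0.002,0,0,0,1],[0,0,0.001,0,0,0,1],[0,0,0,0,0,0,1]]]';python3 -m pendant '[[[0,0,0.001,0,0,0,1],[0,0,0.001,0,0,0,1]]]';python3 -m pendant '[[[0,0,0.001,0,0,0,1],[0,0,0.001,0,0,0,1]]]'
```

```text
time_s: 13.4
eef_pos: [0.6465, -0.0458, 0.3123]
eef_rot: [-0.0, 0.825, 0.566, -0.0]
wrist_force: [1.1, -0.4, -1.6]
opening: 0.167
time_s: 13.6
eef_pos: [0.6467, -0.0459, 0.3107]
eef_rot: [0.0, 0.824, 0.566, 0.0]
wrist_force: [-0.2, 0.1, -2.4]
opening: 0.171
time_s: 13.8
eef_pos: [0.6467, -0.0458, 0.3086]
eef_rot: [0.0, 0.824, 0.566, 0.0]
wrist_force: [0.3, 0.0, -1.3]
opening: 0.169
```

```bash
python3 -m pendant '[[[0,0,0.001,0,0,0,1],[0,0,0.001,0,0,0,1]]]';python3 -m pendant '[[[0,0,0.001,0,0,0,1],[0,0,0.001,0,0,0,1]]]'
```

```text
time_s: 14.0
eef_pos: [0.6467, -0.0458, 0.3066]
eef_rot: [-0.0, 0.824, 0.566, -0.0]
wrist_force: [-0.5, 0.4, -0.9]
opening: 0.17
time_s: 14.2
eef_pos: [0.6467, -0.0458, 0.3046]
eef_rot: [-0.0, 0.824, 0.566, -0.0]
wrist_force: [0.0, -1.1, -1.5]
opening: 0.165
```

Nose estimated at ~135 mm with no force, so it is probably in the hole. I'll go on gently and then check.

```bash
python3 -m pendant '[[[0,0,0.001,0,0,0,1],[0,0,0.002,0,0,0,1],[0,0,0.002,0,0,0,1]]]'
python3 - <<'E'
from h import *
o=ctrl.get_obs();print(o['wrist_force'],o['torque'])
for n,k in (('wrist','w11'),('scene','s11'),('side','d11')): snap(n,k)
W=load('w11');S=load('s11');Q=load('d11')
o=np.zeros((500,780,3),np.uint8)
a=cv2.resize(W['im'][160:210,250:300,::-1],None,fx=9,fy=9,interpolation=cv2.INTER_CUBIC);o[:450,:450]=a
b=cv2.resize(S['im'][178:218,220:265,::-1],None,fx=6,fy=6,interpolation=cv2.INTER_CUBIC);o[:240,460:730]=b
b=cv2.resize(Q['im'][165:205,250:295,::-1],None,fx=6,fy=6,interpolation=cv2.INTER_CUBIC);o[250:490,460:730]=b
cv2.imwrite('pics/c11.png',o)
E
```

```text
time_s: 14.5
eef_pos: [0.6467, -0.0458, 0.2995]
eef_rot: [0.0, 0.824, 0.566, 0.0]
wrist_force: [-0.4, -0.4, -1.6]
opening: 0.17
[-0.35928178 -0.37108657 -1.60860086] [ 0.01122931  0.03597553 -0.02756983]
```

View pics/c11.png

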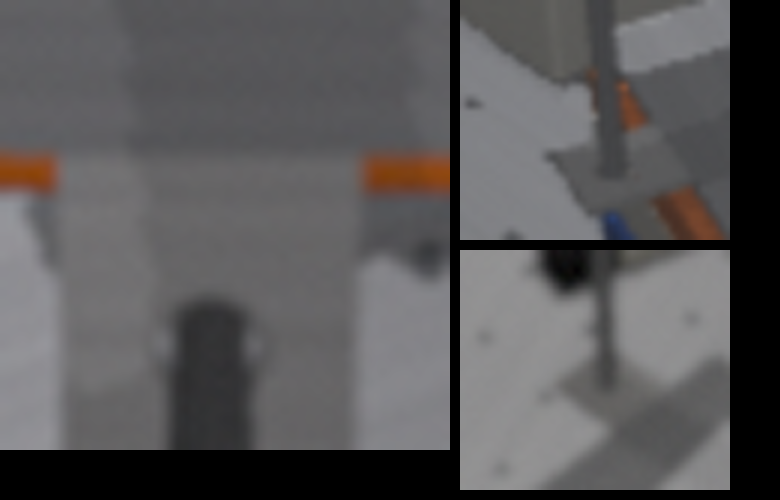

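The nose is inside the top ear's hole, with light gaps visible on both sides. Next I'll descend towards the middle ear.

```bash
python3 -m pendant '[[[0,0,0.003,0,0,0,1],[0,0,0.004,0,0,0,1],[0,0,0.004,0,0,0,1],[0,0,0.004,0,0,0,1]]]';python3 -m pendant '[[[0,0,0.005,0,0,0,1],[0,0,0.005,0,0,0,1],[0,0,0.005,0,0,0,1],[0,0,0.005,0,0,0,1],[0,0,0.004,0,0,0,1],[0,0,0,0,0,0,1]]]'
python3 - <<'E'
from h import *
o=ctrl.get_obs();print(o['wrist_force'],o['torque'],o['eef_pos'])
for n,k in (('wrist','w12'),('scene','s12'),('side','d12')): snap(n,k)
W=load('w12');S=load('s12');Q=load('d12')
o=np.zeros((500,800,3),np.uint8)
a=cv2.resize(W['im'][160:210,250:300,::-1],None,fx=9,fy=9,interpolation=cv2.INTER_CUBIC);o[:450,:450]=a
b=cv2.resize(S['im'][195:265,220:275,::-1],None,fx=6,fy=6,interpolation=cv2.INTER_CUBIC);o[:420,460:790]=b
cv2.imwrite('pics/c12.png',o)
E
```

```text
time_s: 15.05
eef_pos: [0.6466, -0.0458, 0.2841]
eef_rot: [-0.0, 0.824, 0.566, -0.0]
wrist_force: [0.5, 0.6, -1.7]
opening: 0.169
time_s: 15.65
eef_pos: [0.6463, -0.0457, 0.2597]
eef_rot: [-0.001, 0.824, 0.566, -0.0]
wrist_force: [-0.4, -0.3, -0.6]
opening: 0.173
[-0.39278148 -0.25122005 -0.57615393] [-0.02036368 -0.01833346 -0.00386979] [ 0.64630005 -0.04574471  0.25971995]
```

View pics/c12.png

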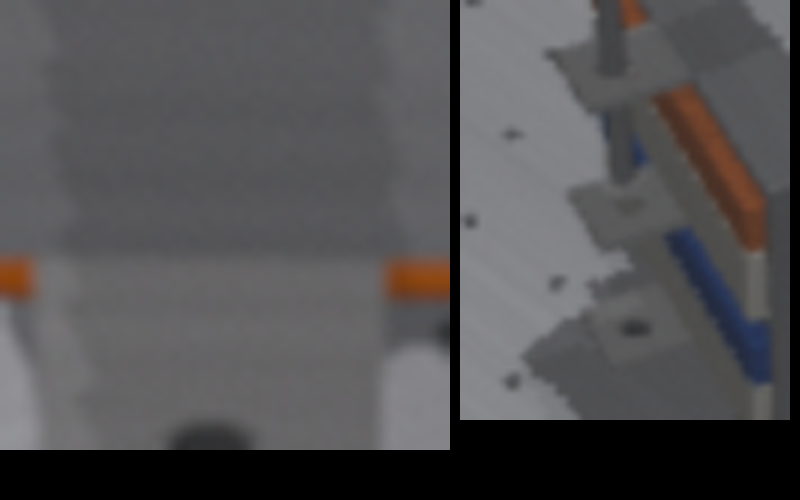

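The scene view shows the nose just above the middle ear's hole, slightly left of it. I'll feel downwards.

```bash
python3 -m pendant '[[[0,0,0.003,0,0,0,1],[0,0,0.003,0,0,0,1],[0,0,0.002,0,0,0,1],[0,0,0.001,0,0,0,1]]]';python3 -m pendant '[[[0,0,0.001,0,0,0,1],[0,0,0.001,0,0,0,1]]]';python3 -m pendant '[[[0,0,0.001,0,0,0,1],[0,0,0.001,0,0,0,1]]]'
```

```text
time_s: 16.2
eef_pos: [0.6465, -0.0458, 0.2512]
eef_rot: [-0.0, 0.824, 0.566, -0.0]
wrist_force: [0.5, -0.3, -1.9]
opening: 0.164
time_s: 16.4
eef_pos: [0.6467, -0.0458, 0.2496]
eef_rot: [0.0, 0.824, 0.566, 0.0]
wrist_force: [-0.2, 0.3, -0.9]
opening: 0.169
time_s: 16.6
eef_pos: [0.6467, -0.0458, 0.2477]
eef_rot: [0.0, 0.824, 0.566, 0.0]
wrist_force: [-0.4, -0.9, -0.9]
opening: 0.171
```

```bash
python3 -m pendant '[[[0,0,0.001,0,0,0,1],[0,0,0.001,0,0,0,1]]]';python3 -m pendant '[[[0,0,0.001,0,0,0,1],[0,0,0.001,0,0,0,1]]]';python3 -m pendant '[[[0,0,0.001,0,0,0,1],[0,0,0.001,0,0,0,1]]]'
```

```text
time_s: 16.8
eef_pos: [0.6467, -0.0458, 0.2456]
eef_rot: [0.0, 0.824, 0.566, 0.0]
wrist_force: [-0.1, -0.2, -0.7]
opening: 0.174
time_s: 17.0
eef_pos: [0.6467, -0.0458, 0.2436]
eef_rot: [0.0, 0.824, 0.566, 0.0]
wrist_force: [-0.3, -0.4, -1.1]
opening: 0.168
time_s: 17.2
eef_pos: [0.6467, -0.0458, 0.2415]
eef_rot: [-0.0, 0.824, 0.566, -0.0]
wrist_force: [0.1, 0.6, -0.5]
opening: 0.166
```

The nose is at ~72 mm, in the middle ear, with no force.

```bash
python3 -m pendant '[[[0,0,0.002,0,0,0,1],[0,0,0.003,0,0,0,1],[0,0,0.003,0,0,0,1],[0,0,0.004,0,0,0,1]]]';python3 -m pendant '[[[0,0,0.004,0,0,0,1],[0,0,0.005,0,0,0,1],[0,0,0.005,0,0,0,1],[0,0,0.005,0,0,0,1],[0,0,0.004,0,0,0,1],[0,0,0.003,0,0,0,1],[0,0,0,0,0,0,1]]]'
python3 - <<'E'
from h import *
o=ctrl.get_obs();print(o['wrist_force'],o['torque'],o['eef_pos'])
snap('scene','s13');S=load('s13')
cv2.imwrite('pics/c13.png',cv2.resize(S['im'][175:275,205:285,::-1],None,fx=6,fy=6,interpolation=cv2.INTER_CUBIC))
E
```

```text
time_s: 17.6
eef_pos: [0.6467, -0.0458, 0.2294]
eef_rot: [0.0, 0.824, 0.566, 0.0]
wrist_force: [0.3, -0.7, -1.2]
opening: 0.165
time_s: 18.3
eef_pos: [0.6464, -0.0458, 0.203]
eef_rot: [-0.0, 0.825, 0.566, -0.0]
wrist_force: [-0.4, 1.6, -0.7]
opening: 0.169
[-0.36555011  1.62825793 -0.72476961] [ 0.04622345 -0.02157634 -0.00345378] [ 0.64639169 -0.04579164  0.2030091 ]
```

View pics/c13.png

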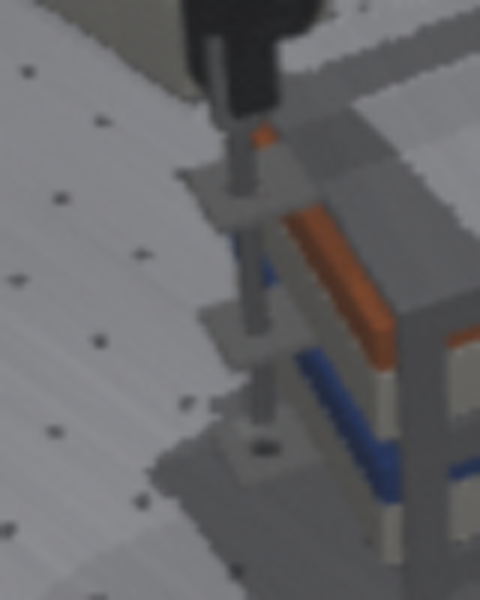

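The rod passes through the top and middle ears, and the nose sits just above the low ear's hole (265,446). I'll feel for that one next.

```bash
python3 -m pendant '[[[0,0,0.002,0,0,0,1],[0,0,0.003,0,0,0,1],[0,0,0.003,0,0,0,1],[0,0,0.002,0,0,0,1]]]';python3 -m pendant '[[[0,0,0.001,0,0,0,1],[0,0,0.001,0,0,0,1]]]';python3 -m pendant '[[[0,0,0.001,0,0,0,1],[0,0,0.001,0,0,0,1]]]';python3 -m pendant '[[[0,0,0.001,0,0,0,1],[0,0,0.001,0,0,0,1]]]'
```

```text
time_s: 18.75
eef_pos: [0.6465, -0.0458, 0.1932]
eef_rot: [-0.0, 0.824, 0.566, -0.0]
wrist_force: [-1.4, 0.2, -0.9]
opening: 0.171
time_s: 18.95
eef_pos: [0.6467, -0.0458, 0.1916]
eef_rot: [-0.0, 0.824, 0.566, -0.0]
wrist_force: [-1.1, 0.4, -0.3]
opening: 0.173
time_s: 19.15
eef_pos: [0.6468, -0.0458, 0.1897]
eef_rot: [0.0, 0.824, 0.566, 0.0]
wrist_force: [0.4, -0.1, -2.1]
opening: 0.17
time_s: 19.35
eef_pos: [0.6467, -0.0458, 0.1876]
eef_rot: [0.0, 0.824, 0.566, 0.0]
wrist_force: [-0.1, -0.0, -1.2]
opening: 0.165
```

```bash
for i in 1 ; do python3 -m pendant '[[[0,0,0.001,0,0,0,1],[0,0,0.001,0,0,0,1]]]';python3 -m pendant '[[[0,0,0.001,0,0,0,1],[0,0,0.001,0,0,0,1]]]';python3 -m pendant '[[[0,0,0.001,0,0,0,1],[0,0,0.001,0,0,0,1]]]'; python3 -m pendant '[[[0,0,0.001,0,0,0,1],[0,0,0.001,0,0,0,1]]]'; done
```

```text
time_s: 19.55
eef_pos: [0.6467, -0.0458, 0.1856]
eef_rot: [-0.0, 0.824, 0.566, 0.0]
wrist_force: [-0.3, 0.2, -0.9]
opening: 0.167
time_s: 19.75
eef_pos: [0.6468, -0.0459, 0.1838]
eef_rot: [0.0, 0.824, 0.566, 0.0]
wrist_force: [0.6, -0.1, 1.8]
opening: 0.172
time_s: 19.95
eef_pos: [0.6473, -0.046, 0.1827]
eef_rot: [0.001, 0.825, 0.566, 0.001]
wrist_force: [0.2, 0.2, 4.5]
opening: 0.173
time_s: 20.15
eef_pos: [0.6469, -0.0459, 0.1799]
eef_rot: [0.0, 0.824, 0.566, 0.0]
wrist_force: [0.9, 0.7, 3.3]
opening: 0.169
```

The clip has engaged (~5 N). I'll continue until the collar seats.

```bash
python3 -m pendant '[[[0,0,0.001,0,0,0,1],[0,0,0.001,0,0,0,1]]]';python3 -m pendant '[[[0,0,0.001,0,0,0,1],[0,0,0.001,0,0,0,1]]]';python3 -m pendant '[[[0,0,0.001,0,0,0,1],[0,0,0.001,0,0,0,1]]]';python3 -m pendant '[[[0,0,0.0005,0,0,0,1],[0,0,0.0005,0,0,0,1]]]'
```

```text
time_s: 20.35
eef_pos: [0.6468, -0.0459, 0.1776]
eef_rot: [0.0, 0.825, 0.566, 0.0]
wrist_force: [0.4, -1.1, 2.6]
opening: 0.169
time_s: 20.55
eef_pos: [0.6467, -0.0458, 0.1755]
eef_rot: [0.0, 0.824, 0.566, 0.0]
wrist_force: [0.0, -0.4, 2.5]
opening: 0.168
time_s: 20.75
eef_pos: [0.6468, -0.0459, 0.1741]
eef_rot: [0.0, 0.825, 0.566, 0.0]
wrist_force: [-2.4, 0.6, 9.2]
opening: 0.165
time_s: 20.95
eef_pos: [0.6468, -0.0459, 0.1741]
eef_rot: [0.0, 0.824, 0.566, 0.0]
wrist_force: [-3.8, 0.7, 11.5]
opening: 0.167
```

```bash
python3 -m pendant '[[[0,0,0.0005,0,0,0,1],[0,0,0,0,0,0,1]]]'
python3 - <<'E'
from h import *
snap('scene','s14');S=load('s14')
cv2.imwrite('pics/c14.png',cv2.resize(S['im'][175:275,205:285,::-1],None,fx=6,fy=6,interpolation=cv2.INTER_CUBIC))
E
```

```text
time_s: 21.15
eef_pos: [0.6468, -0.0458, 0.174]
eef_rot: [0.0, 0.824, 0.566, 0.0]
wrist_force: [-4.6, 0.8, 12.9]
opening: 0.174
```

View pics/c14.png

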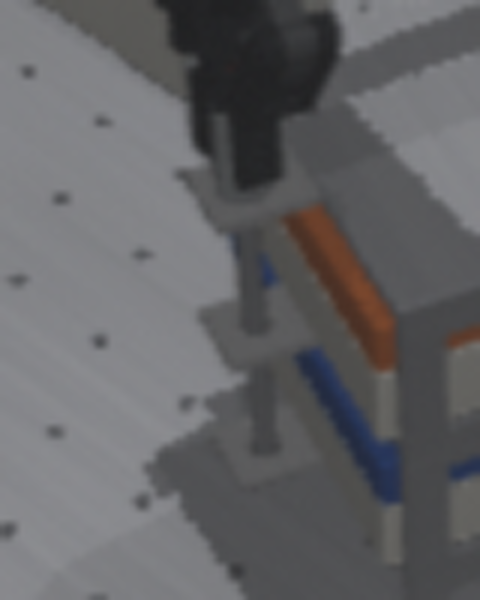

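The collar is on the top ear and the rod passes through all three ears. I'll ease off, release and rise.

```bash
python3 -m pendant '[[[0,0,-0.001,0,0,0,1],[0,0,0,0,0,0,0.5],[0,0,0,0,0,0,0.2],[0,0,0,0,0,0,0],[0,0,0,0,0,0,-0.2],[0,0,0,0,0,0,-0.2],[0,0,0,0,0,0,-0.2]]]'
python3 - <<'E'
from h import *
snap('wrist','w15')
E
```

```text
time_s: 21.9
eef_pos: [0.6466, -0.0458, 0.173]
eef_rot: [-0.0, 0.824, 0.566, -0.0]
wrist_force: [0.8, 0.7, -0.3]
opening: 0.598
```

View pics/w15.png

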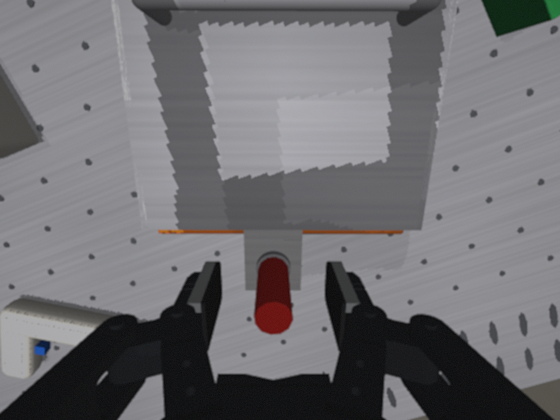

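The fingers are clear on both sides of the grip at (273,290). Rising straight up.

```bash
python3 -m pendant '[[[0,0,-0.01,0,0,0,-0.2],[0,0,-0.02,0,0,0,-0.2],[0,0,-0.03,0,0,0,-0.2],[0,0,-0.03,0,0,0,-0.2],[0,0,-0.03,0,0,0,-0.2],[0,0.03,-0.02,0,0,0,-0.2],[0,0.04,0,0,0,0,-0.2],[0,0,0,0,0,0,-0.2],[0,0,0,0,0,0,-0.2]]]'
python3 - <<'E'
from h import *
for n,k in (('scene','s16'),('side','d16'),('wrist','w16')): snap(n,k)
o=np.zeros((600,800,3),np.uint8)
o[:420,:300]=cv2.resize(load('s16')['im'][165:270,210:285,::-1],(300,420),interpolation=cv2.INTER_CUBIC)
o[:375,300:800]=cv2.resize(load('w16')['im'][...,::-1],(500,375))
o[375:,500:800]=cv2.resize(load('d16')['im'][130:280,200:400,::-1],(300,225))
cv2.imwrite('pics/c16.png',o)
E
```

```text
time_s: 22.85
eef_pos: [0.7121, -0.0713, 0.3125]
eef_rot: [-0.001, 0.825, 0.566, -0.0]
wrist_force: [-0.1, -0.3, 0.2]
opening: 0.596
```

View pics/c16.png

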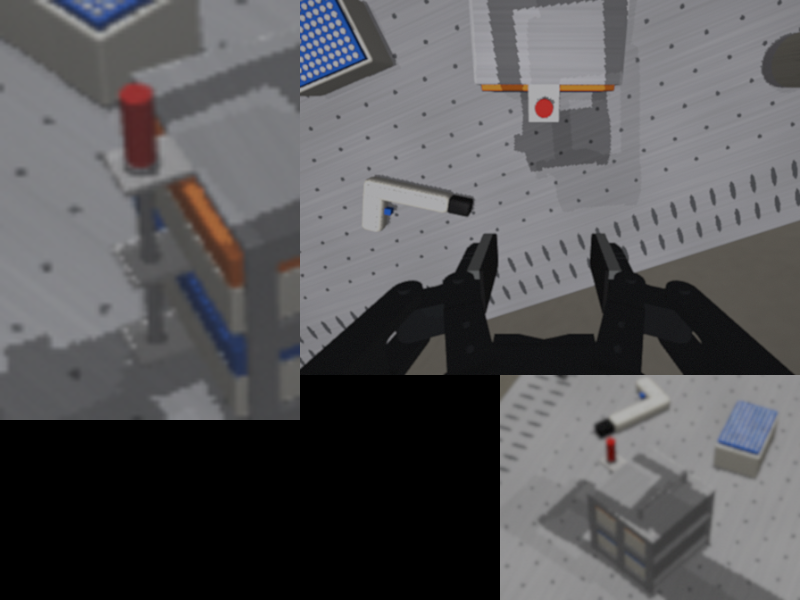

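The collar sits on the top ear and the rod is upright through all three. I'll run one numeric check, then hand in.

Run:
```python
from h import *
W=load('w16');im=W['im'].astype(int)
m=((im[...,0]-im[...,1]>70)&(im[...,0]-im[...,2]>100)).astype(np.uint8)
n,l,s,c=cv2.connectedComponentsWithStats((((im[...,0]-im[...,1])>90)).astype(np.uint8))
for i in range(1,n):
    if s[i,4]>60: print(s[i],c[i],world(W,*c[i],z=.184))
# depth of grip top & box front
u,v=273,119;print(world(W,u,v))
b=world(W,225,102.5,z=.131)[:2]-np.array([.5645,-.0105]);print('box front',b@np.array([.932,-.362]))
print(ctrl.get_obs()['wrist_force']); ctrl.hand_in()
```

```text
[264 111  19  20 301] [272.96345515 120.82724252] [ 0.64653999 -0.0462708   0.184     ]
[ 0.64534914 -0.04578293  0.18339315]
box front 0.07608802060934942
[-0.32990919  0.12395269 -0.08183282]
the job is handed in; nothing more can be done
```

The rack is locked and the job is handed in, at about 23 s of the 72 s allowed; `hand_in` reported no verdict.

- **Box:** I pushed it against the back stop with both fingers straddling the ear, and the force rose to about 20 N at the stop. Its front last measured 76 mm ahead of the rack's centre, and home is 76 mm.
- **Rod:** I gripped it in the tube rack, lined it up over the top hole using all three cameras, and eased it down in 1–5 mm steps. It met no noticeable force at any ear. The clip took about 5 N, and I stopped when the push reached about 13 N with the collar seated.
- **Last checks:** After release, the grip's top measured 183.4 mm above the bench (184 mm expected when seated). The rod stands through all three ears, about 4 mm from the listed top point. The gripper was clear, and the tip box and pipette controller looked unmoved; I did not measure them.
- **Disagreements:** The cameras differed by 1–2 mm while I was aligning the rod with the top hole. Before release there was a small sideways force on the rod of about 4–5 N.

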